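# Refit the page guide on the paper punch's gauge rail

## Task

Slide the blue page guide onto the paper punch's dovetail gauge rail from the rail's free end, red knob towards you, and push it gently along until it is fully home against the stop, the stop's brass spring button pressed flush. Then turn the red knob clockwise until the guide is clamped tight there, let go, and leave everything else on the desk where it is.

Things in the scene. Friction and masses are not known exactly. Their poses are not given: they have to be found in the camera images.
- rail_entry (a point): Aluminium dovetail, 250 mm long, fixed to the punch. Point: middle of its top face at its free end, 40 mm above the desk. Axes: y points out of the free end (rail and stop lie to -y), x across, away from the robot, z up. Dovetail: 60 degree flanks, 40 mm wide on top, 26 mm at its foot, 14 mm high; the first 12 mm are about 1 mm slimmer. Under it a 22 mm web on a foot 46 mm wide, 6 mm thick.
- button (a joint): How far the brass button of the rail's stop is pressed in, m: 0 out, 0.004 flush, the guide's leading end then flat on the stop. Weak spring (0.4 N): it is hardly felt and does not push the guide back. Button 12 mm across, 50 mm above the desk. The stop, a dark steel saddle 50 mm across, 34 mm long, top 71 mm high, is locked 105 to 155 mm from the free end: find it by feel; it does not yield.
- guide_grip (a point): Centre of the page guide's black grip post: 22 mm in x, 36 mm in y, 40 mm high, its foot 34 mm and this point 54 mm above the guide's underside. The guide (0.35 to 0.55 kg) starts loose and upright on the desk. Axes: the guide's: -y is its leading end (first onto the rail), +x the side of its steel fence, -x that of the knob. Mounted, they are parallel to rail_entry's.
- guide_channel (a point): Middle of the ceiling of the guide's dovetail channel, which rides on the rail's top: 6 mm in -x and 38 mm below guide_grip, 16 mm above the underside. The channel, 56 mm long in y, open at both ends, has about 1.6 mm play on each side of the dovetail while the clamp is loose. Mounted, this point lies on the rail's top middle line within that play.
- knob_grip (a point): Centre of the clamp knob's red bar: 32 mm long (its x axis), 10 mm thick (y), 20 mm high; the knob turns about its upright z axis. It lies 62 mm in -x from guide_grip and 5 mm higher, 59 mm above the guide's underside. The round blue cam housing (24 mm across) ends 25 mm below it; otherwise free all round.
- knob (a joint): Angle of the clamp knob, rad: 0 loose, grows turning clockwise seen from above, ends at 1.4; starts at 0 to 0.2. Its cam pushes a brass shoe on the rail's flank: bites at about 1.0, tight from 1.2, bar then about parallel to the rail. Friction 0.15 N m; it may spring back 0.1 when let go, then stays. Tightening draws the guide up to 3 mm sideways. Tightened off the rail, it closes the channel.
- guide: The whole page guide: blue body 72 (x) by 56 (y) by 34 mm high; cam housing and knob on its -x side out to 68 mm from the middle; steel fence at the leading end of its +x side out to 100 mm, 12 to 32 mm above the underside. Origin: centre of the underside, on the channel's middle line.
- shoe: Brass clamp shoe inside the guide's channel on the knob's side, moved 3.3 mm per rad across the rail by the knob. Origin and axes: those of the guide, shifted by its travel.
- punch: The grey heavy-duty paper punch with its rail, a low steel paper table (30 mm high) along the rail's +x side from 60 mm out, and the machine itself, 200 mm high with a lever, from 270 mm behind the free end. Fixed. Origin: on the desk under the rail's free end.
- stapler: Black stapler, 150 by 36 mm, 50 mm high. Origin under its centre. Leave it.
- staples: White carton of staples, 60 by 40 by 22 mm. Origin under its centre. Leave it.
- marker: Yellow highlighter, 125 mm long, 14 mm thick. Origin under its centre. Leave it.
- tape: Black tape dispenser, 150 by 55 mm, 89 mm high. Origin under its centre. Leave it.
- dish: Dark paper-clip dish, 84 mm across, 35 mm high. Origin under its centre. Leave it.
- stamp: Wooden rubber stamp, 38 mm across, 80 mm high. Origin under its centre. Leave it.

How it is judged:
By the outcome, as a careful person would: the job done as asked, in the order asked, and still so for the second after the job is handed in, with the robot touching nothing.
It also fails if it takes over 72 s, if anything falls off the work surface, if the arm or the gripper's body presses on something with over 40 N, if the wrist force passes 120 N, or if a joint passes its speed limit or range.

## Robot

A 6-joint arm with a two-finger parallel gripper is mounted at the origin on the work surface. World frame = base frame: x ahead of the robot, y to its left, z up, the work surface at z = 0. Lengths are in mm, angles in rad, forces in N, time in s.
With the tool pointing down it reaches from about 375 to 925 mm from the base axis. Payload 5.7 kg.
Tool frame: the origin (TCP) lies on the centre line of the jaws, within the pads' length; the fingertips stand ahead of it and the grasp point (between the pads) lies 8 mm behind it (bot.tips_ahead is the z of the fingertips in the tool frame, in mm); z points along the fingers, y is the line along which they close (so a half turn about z gives the same grasp; the last joint's range is limited). The gripper opens to 88 mm and grips with 3 to 60 N. Pads are 20 mm wide; open, the fingers measure 115 mm over their backs; the gripper's body (75 mm by 178 mm) begins 61 mm behind the grasp point.
Start: joints at [-1.3, 0.359, 1.51, -0, 1.272, -0.115], TCP at [225.763, -555.873, 233.623] pointing down, gripper open.
Joint ranges: [-2.97, 2.97], [-1.01, 2.36], [0.21, 2.38], [-0.96, 4.11], [0.2, 2.71], [-2.98, 2.98]. Speed limits (rad/s): [2.39, 2.39, 3.14, 3.14, 3.14, 3.14].

## Interface

Orientations are given as [roll, pitch, yaw] about the fixed x, y, z axes, in that order (R = Rz(yaw) Ry(pitch) Rx(roll)).
In Python, from cell import bot gives the robot as it stands. Calls block until the motion is done:
- bot.reach(position, orientation): joint-space move of the TCP to a pose.
- bot.line_to(position, ori=None, velocity=150): straight line of the TCP; ori=None keeps the orientation; velocity is the mean speed in mm/s.
- bot.set_joints(angles): joint-space move.
- bot.set_gripper(opening, strength=None): opening from 0.0 (shut) to 1.0 (fully open); strength is the grip in N (None keeps the last); returns when the fingers have stopped.
- bot.hold(seconds).
- bot.ik(position, orientation): joint angles nearest the present ones, or None.
- bot.camera(name): name is "side" or "top" or "wrist"; returns a dict with "image" (384x512x3 uint8, blue, green, red), "intrinsics" (3x3 intrinsics, pixels), "dist_coeffs" ([k1, k2, p1, p2, k3] as OpenCV has them; the pictures are not rectified), "pose" (4x4, takes a point from camera to world coordinates). Camera axes: x right, y down, z forward; pixel columns grow to the right and rows downward; lengths in mm; the calibration is good to about 2 mm. A picture is of the moment at which its call begins. There is no depth.
A pose or a line that the arm cannot do raises bot.IKError and nothing moves.
- bot.job_done(): hands the job in; it is judged then, once.
Readings, each from a call of its own:
- bot.current_clock(): time.
- bot.current_joints(): joint angles.
- bot.current_qd(): joint speeds.
- bot.current_effort(): joint torques, N m.
- bot.current_tcp_pos(): TCP position.
- bot.current_ee_rot(): TCP orientation.
- bot.current_contact_force(): force on the tool from outside, world axes, zero at the start.
- bot.current_torque(): the same for the moment, N m.
- bot.current_finger_gap(): opening from 0.0 (shut) to 1.0 (fully open).
- bot.current_grasp_force(): force on a finger pad.
Only numpy, scipy, OpenCV 4.12 (cv2) and the standard library are available. Lean on these libraries where they do the work, as an engineer would, in place of code of your own. Each camera call takes 0.05 s, during which the arm holds its last target. There are 200 camera calls.

## Working session

There is one attempt and no reset: what is moved stays moved. The work goes in short steps, each a Python script; the robot and the scene stay as the last script left them, time stands still between calls to the robot, and variables do not carry over. Pictures are saved under pics/ and viewed, at most 10 in all, crops included, and the job is handed in when it is done.

```bash
ls; mkdir -p pics; python3 - <<'E'
from cell import bot
import cv2,numpy as np
for n in ("top","side"):
    c=bot.camera(n); cv2.imwrite(f"pics/{n}0.png",c["image"]); print(n,c["intrinsics"],c["dist_coeffs"],np.round(c["pose"],3))
print(bot.tips_ahead,bot.current_clock(),bot.current_ee_rot())
E
```

```text
pics
top [[359.54242775   0.         258.23100299]
 [  0.         359.54242775 191.71709455]
 [  0.           0.           1.        ]] [-0.07592246  0.          0.          0.          0.        ] [[ 1.00000e-03 -9.91000e-01  1.32000e-01  4.08411e+02]
 [-1.00000e+00 -1.00000e-03  4.00000e-03  6.36390e+01]
 [-4.00000e-03 -1.32000e-01 -9.91000e-01  8.95636e+02]
 [ 0.00000e+00  0.00000e+00  0.00000e+00  1.00000e+00]]
side [[407.72493859   0.         249.85953041]
 [  0.         407.72493859 185.74241447]
 [  0.           0.           1.        ]] [-0.1094643  0.         0.         0.         0.       ] [[-9.79000e-01 -1.56000e-01  1.34000e-01  4.09205e+02]
 [-2.05000e-01  6.83000e-01 -7.01000e-01  7.52063e+02]
 [ 1.80000e-02 -7.13000e-01 -7.01000e-01  7.56622e+02]
 [ 0.00000e+00  0.00000e+00  0.00000e+00  1.00000e+00]]
11.0 0.1 [-3.13998219e+00 -1.86655427e-04  3.85775914e-01]
```

View pics/top0.png

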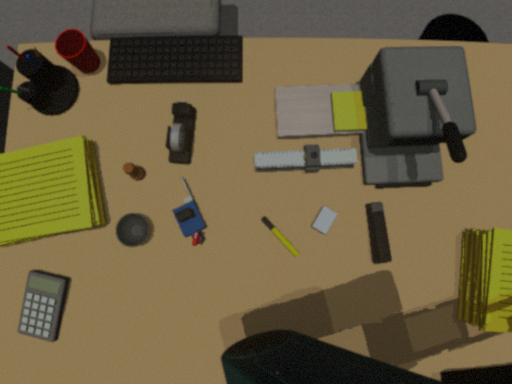

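View pics/side0.png

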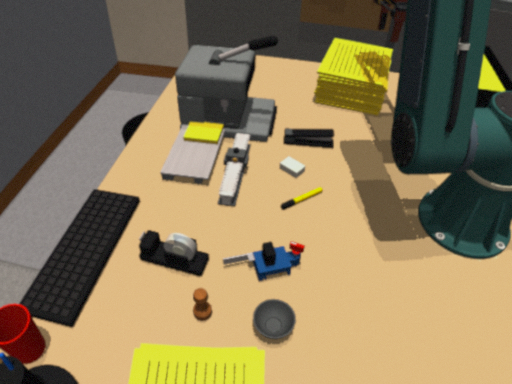

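```bash
cat > h.py <<'E'
import cv2,numpy as np
from cell import bot
def rays(c,px):
    K,d,T=map(np.asarray,(c["intrinsics"],c["dist_coeffs"],c["pose"]))
    u=cv2.undistortPoints(np.asarray(px,float).reshape(-1,1,2),K,d).reshape(-1,2)
    return T[:3,3],np.c_[u,np.ones(len(u))]@T[:3,:3].T
def plane(c,px,z):
    o,r=rays(c,px); return o+r*((z-o[2])/r[:,2])[:,None]
def proj(c,P):
    T=np.linalg.inv(c["pose"]); R=T[:3,:3]
    return cv2.projectPoints(np.asarray(P,float).reshape(-1,1,3),cv2.Rodrigues(R)[0],T[:3,3],np.asarray(c["intrinsics"]),np.asarray(c["dist_coeffs"]))[0].reshape(-1,2)
def tri(obs):
    A=np.zeros((3,3));b=np.zeros(3)
    for c,p in obs:
        o,r=rays(c,[p]); r=r[0]/np.linalg.norm(r[0]); M=np.eye(3)-np.outer(r,r); A+=M;b+=M@o
    return np.linalg.solve(A,b)
def big(m):
    n,l,s,ce=cv2.connectedComponentsWithStats(m.astype(np.uint8)); i=1+np.argmax(s[1:,4]); return l==i,ce[i],s[i]
def masks(im):
    h=cv2.cvtColor(im,cv2.COLOR_BGR2HSV).astype(int); H,S,V=h[...,0],h[...,1],h[...,2]
    return dict(blue=(H>100)&(H<130)&(S>110)&(V>50),red=((H<8)|(H>172))&(S>150)&(V>80),dark=(V<50),grey=(S<45)&(V>120))
E
python3 - <<'E'
from h import *
C={n:bot.camera(n) for n in("top","side")}
W={"top":(slice(170,260),slice(165,225)),"side":(slice(230,290),slice(215,315))}
R={}
for n,c in C.items():
    w=W[n]; off=np.array([w[1].start,w[0].start])
    m=masks(c["image"][w])
    for k in("blue","red","dark"):
        mm,ce,s=big(m[k]); R[n,k]=ce+off; print(n,k,ce+off,s)
        if k=="blue": print(cv2.minAreaRect(np.argwhere(mm)[:,::-1].astype(np.float32)))
for k in("red","dark","blue"): print(k,tri([(C[n],R[n,k]) for n in C]).round(1))
c=C["top"]; g=c["image"]
w=(slice(130,190),slice(240,365)); m,ce,s=big(masks(g[w])["grey"]); print("rail",ce,s)
# edges of the rail per column
for u in list(range(12,60,6))+list(range(85,112,6)):
    r=np.where(m[:,u])[0]; print(u+240,r.min()+130,r.max()+130,plane(c,[[u+240,r.min()+129.5],[u+240,r.max()+130.5]],40)[:,:2].round(1).tolist())
a=cv2.resize(g[140:260,165:325],None,fx=5,fy=5,interpolation=cv2.INTER_CUBIC); cv2.imwrite("pics/crop1.png",a)
E
```

```text
top blue [190.52278177 220.49640288] [  9  31  30  35 417]
((24.077320098876953, 49.298973083496094), (31.06959342956543, 21.82994270324707), 66.03751373291016)
top red [196.14583333 239.625     ] [28 63  8 12 48]
top dark [185.01149425 214.4137931 ] [ 11  38  19  14 174]
side blue [274.8844086  262.19354839] [ 39  17  46  33 744]
((62.02941131591797, 30.61764907836914), (27.406526565551758, 45.354156494140625), 75.96376037597656)
side red [296.37931034 248.15517241] [ 75  13  14  12 116]
side dark [268.43636364 254.19545455] [ 48  13  12  23 220]
red [407.6 211.9  51.2]
dark [465.1 239.7  50.3]
blue [451.4 232.9  16. ]
rail [39.40548341 28.10678211] [ 14  20  50  17 693]Traceback (most recent call last):
  File "<stdin>", line 16, in <module>
    return umr_minimum(a, axis, None, out, keepdims, initial, where)
ValueError: zero-size array to reduction operation minimum which has no identity
```

```bash
python3 - <<'E'
from h import *
bot.reach([430,70,330],[np.pi,0,np.pi/2])
c=bot.camera("wrist"); cv2.imwrite("pics/w1.png",c["image"]); print(np.round(c["pose"],3).tolist(),c["intrinsics"][0],c["dist_coeffs"],bot.current_joints(),bot.current_clock())
E
```

```text
[[1.0, -0.001, 0.001, 430.653], [-0.0, -0.956, -0.295, 150.883], [0.001, 0.295, -0.956, 481.251], [0.0, 0.0, 0.0, 1.0]] [307.32231631   0.         252.92121853] [-0.07490867  0.          0.          0.          0.        ] [ 1.30456625e-03  3.11653607e-02  1.69291618e+00 -1.60579695e-04
  1.41768521e+00  2.55776188e-03] 2.6167
```

View pics/w1.png

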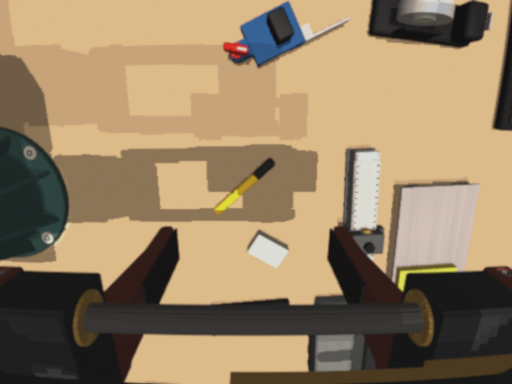

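```bash
python3 - <<'E'
from h import *
bot.line_to([600,50,230],velocity=300)
c=bot.camera("wrist"); cv2.imwrite("pics/w2.png",c["image"]); np.save("pics/w2.npy",c,allow_pickle=True); print(bot.current_clock())
E
```

```text
3.475
```

View pics/w2.png

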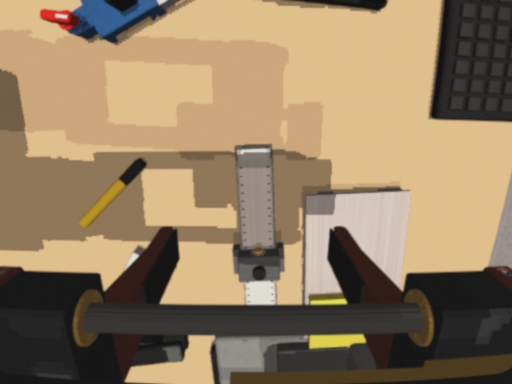

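```bash
python3 - <<'E'
import numpy as np,cv2
c=np.load("pics/w2.npy",allow_pickle=True).item(); g=c["image"]
cv2.imwrite("pics/crop2.png",cv2.resize(g[136:256,215:295],None,fx=5,fy=5,interpolation=cv2.INTER_NEAREST))
h=cv2.cvtColor(g,cv2.COLOR_BGR2HSV)
for r in (170,200,230): print(r,[(int(u),)+tuple(int(t) for t in h[r,u]) for u in list(range(230,245))+list(range(266,282))])
E
```

```text
170 [(230, 17, 96, 143), (231, 17, 98, 143), (232, 16, 97, 144), (233, 17, 96, 143), (234, 16, 98, 143), (235, 17, 93, 137), (236, 15, 68, 123), (237, 12, 37, 123), (238, 12, 32, 136), (239, 10, 31, 146), (240, 11, 32, 151), (241, 12, 33, 153), (242, 12, 33, 153), (243, 14, 33, 153), (244, 11, 33, 155), (266, 11, 32, 157), (267, 12, 33, 154), (268, 12, 33, 153), (269, 11, 34, 152), (270, 12, 32, 142), (271, 13, 34, 121), (272, 14, 51, 105), (273, 16, 86, 121), (274, 17, 98, 138), (275, 17, 98, 143), (276, 16, 98, 143), (277, 16, 98, 143), (278, 17, 96, 143), (279, 16, 98, 143), (280, 16, 98, 143), (281, 16, 98, 143)]
200 [(230, 17, 96, 143), (231, 16, 99, 144), (232, 17, 97, 142), (233, 17, 98, 143), (234, 17, 98, 143), (235, 17, 98, 143), (236, 17, 97, 142), (237, 17, 93, 135), (238, 15, 66, 123), (239, 14, 38, 126), (240, 13, 34, 135), (241, 13, 35, 132), (242, 11, 32, 126), (243, 11, 33, 131), (244, 13, 34, 143), (266, 11, 32, 152), (267, 11, 31, 138), (268, 12, 32, 118), (269, 10, 33, 116), (270, 11, 30, 134), (271, 13, 33, 139), (272, 12, 35, 123), (273, 16, 56, 113), (274, 16, 88, 127), (275, 16, 97, 140), (276, 16, 98, 143), (277, 17, 96, 143), (278, 16, 98, 143), (279, 17, 98, 143), (280, 17, 98, 143), (281, 16, 98, 143)]
230 [(230, 17, 96, 143), (231, 17, 97, 142), (232, 17, 98, 143), (233, 16, 98, 143), (234, 16, 98, 143), (235, 17, 98, 143), (236, 16, 98, 143), (237, 17, 97, 142), (238, 16, 97, 140), (239, 16, 90, 127), (240, 14, 59, 116), (241, 12, 34, 126), (242, 12, 32, 143), (243, 11, 32, 152), (244, 12, 33, 154), (266, 11, 33, 154), (267, 11, 33, 154), (268, 11, 33, 149), (269, 11, 33, 145), (270, 11, 33, 145), (271, 11, 33, 148), (272, 13, 34, 142), (273, 11, 33, 122), (274, 14, 51, 104), (275, 17, 86, 119), (276, 16, 97, 134), (277, 17, 97, 137), (278, 17, 98, 135), (279, 17, 96, 125), (280, 16, 97, 121), (281, 16, 97, 132)]
```

View pics/crop2.png

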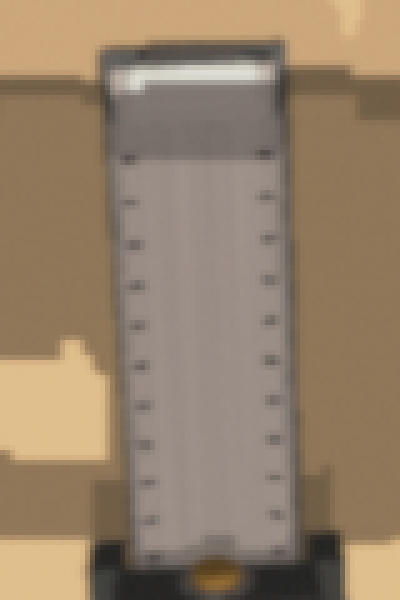

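```bash
python3 - <<'E'
from h import *
c=np.load("pics/w2.npy",allow_pickle=True).item()
for r,l,rt,fl,fr in((170,237.6,270.6,235.9,272.8),(200,238.9,272.4,238,273.8),(230,240.8,273.2,239.8,274.9)):
    t=plane(c,[[l,r],[rt,r]],40)[:,:2]; f=plane(c,[[fl,r],[fr,r]],6)[:,:2]
    print(r,t.round(1).tolist(),t.mean(0).round(1),f.round(1).tolist(),f.mean(0).round(1))
crop=lambda pts:[[215+x/5-.4,136+y/5-.4] for x,y in pts]
print("toprow cand",plane(c,crop([(195,62),(195,90),(200,158)]),40).round(1).tolist())
print("foot/end", plane(c,crop([(195,45)]),6).round(1).tolist())
print("ticksL",plane(c,crop([(129,158),(130,203),(135,245),(138,286),(138,326),(141,366),(143,405),(146,443),(149,482),(150,520)]),40)[:,:2].round(1).tolist())
print("ticksR",plane(c,crop([(265,154),(266,196),(268,238),(269,280),(270,321),(271,360),(272,400),(274,438),(276,477),(278,514)]),40)[:,:2].round(1).tolist())
print("button z50",plane(c,crop([(216,574)]),50).round(1))
E
```

```text
170 [[582.1, 53.0], [619.7, 53.0]] [600.9  53. ] [[578.2, 45.2], [624.4, 45.2]] [601.3  45.2]
200 [[583.1, 17.0], [622.4, 17.0]] [602.8  17. ] [[580.3, 5.6], [626.5, 5.6]] [603.4   5.6]
230 [[584.9, -21.3], [624.1, -21.3]] [604.5 -21.3] [[582.1, -36.5], [628.8, -36.5]] [605.5 -36.5]
toprow cand [[600.3, 78.1, 40.0], [600.3, 71.8, 40.0], [601.4, 56.2, 40.0]]
foot/end [[600.4, 77.0, 6.0]]
ticksL [[585.3, 56.2], [585.4, 45.7], [586.5, 35.7], [587.1, 25.8], [587.0, 16.0], [587.6, 6.0], [588.0, -3.9], [588.6, -13.7], [589.2, -23.9], [589.4, -34.1]]
ticksR [[616.2, 57.2], [616.6, 47.4], [617.2, 37.4], [617.5, 27.3], [617.9, 17.2], [618.3, 7.5], [618.7, -2.6], [619.4, -12.4], [620.0, -22.6], [620.7, -32.5]]
button z50 [[605.5 -43.5  50. ]]
```

```bash
python3 - <<'E'
from h import *
bot.reach([460,238,230],[np.pi,0,np.pi/2+.45])
c=bot.camera("wrist"); np.save("pics/w3.npy",c,allow_pickle=True); print(bot.current_clock(),bot.current_joints().round(2))
cv2.imwrite("pics/crop3.png",cv2.resize(c["image"][90:290,150:370],None,fx=3,fy=3,interpolation=cv2.INTER_NEAREST))
E
```

```text
4.4583 [ 0.34  0.24  1.69 -0.    1.21 -0.11]
```

View pics/crop3.png

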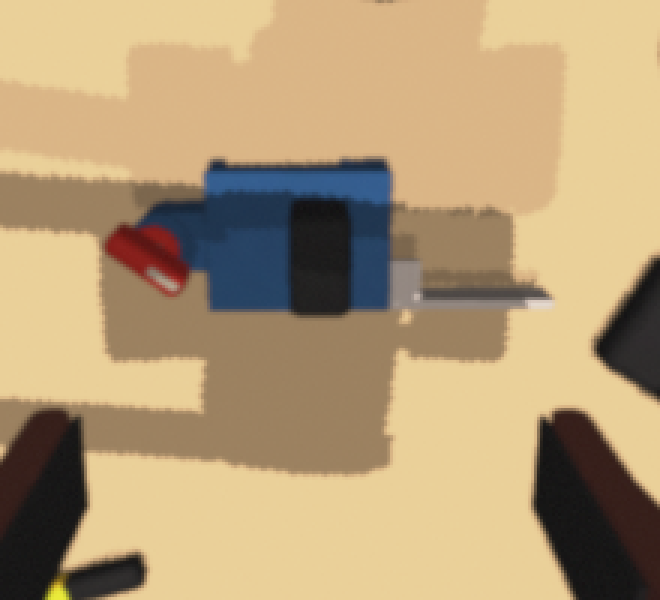

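```bash
python3 - <<'E'
from h import *
c=np.load("pics/w3.npy",allow_pickle=True).item()
crop=lambda pts:[[150+x/3-.33,90+y/3-.33] for x,y in pts]
b=plane(c,crop([(207,168),(389,167),(211,310),(390,310)]),34)
ax=(b[1]-b[0]+b[3]-b[2])[:2]/2; print("body",b.round(1).tolist(),np.linalg.norm(ax),"yaw",np.arctan2(ax[1],ax[0]), "len",np.linalg.norm((b[0]-b[2]+b[1]-b[3])/2))
ctr=b.mean(0)[:2]; yaw=np.arctan2(ax[1],ax[0]); ex=np.array([np.cos(yaw),np.sin(yaw)]); ey=np.array([-ex[1],ex[0]])
print("body ctr",ctr,"post pred",ctr+6*ex)
p=plane(c,crop([(290,314),(350,314)]),74)[:,:2]; print("post edge",p.round(1).tolist(),np.linalg.norm(p[1]-p[0]),"ctr",(p.mean(0)+18*ey).round(1))
m=masks(c["image"])["red"][150:200,170:225]; mm,ce,s=big(m)
pts=np.argwhere(mm)[:,::-1]+[170,150]; w=plane(c,pts,69)[:,:2]; r=cv2.minAreaRect(w.astype(np.float32)); print(r)
q=np.linalg.svd(w-w.mean(0))[2][0]; print("bar ang rel guide x",(np.arctan2(q[1],q[0])-yaw+np.pi/2)%np.pi-np.pi/2, "knob rel",(w.mean(0)-ctr-6*ex)@ex,(w.mean(0)-ctr)@ey)
E
```

```text
body [[414.1, 247.7, 34.0], [475.9, 277.9, 34.0], [438.4, 196.9, 34.0], [502.2, 227.7, 34.0]] 69.82603161709842 yaw 0.45195312287550166 len 56.44969586326148
body ctr [457.61946735 237.54692839] post pred [463.01704242 240.16726872]
post edge [[462.4, 220.7], [481.4, 229.9]] 21.028307905309234 ctr [464.  241.5]
((410.0269775390625, 218.56243896484375), (18.88983917236328, 30.230484008789062), 78.58555603027344)
bar ang rel guide x -0.4600498612308104 knob rel -58.69879272061022 3.914546364014462
```

```bash
python3 - <<'E'
from h import *
O=[np.pi,0,np.pi/2+.452]
bot.set_gripper(0.45)
bot.reach([463.5,241,90],O)
bot.line_to([463.5,241,49],velocity=80)
bot.set_gripper(0.0,40)
print("gap",bot.current_finger_gap()*88,bot.current_grasp_force(),bot.current_contact_force().round(1))
bot.line_to([463.5,241,160],velocity=150)
print(bot.current_contact_force().round(1),bot.current_torque().round(2))
O2=[np.pi,0,np.pi/2+.048]
bot.reach([594,155,150],O2)
bot.line_to([594,155,74],velocity=120)
c=bot.camera("wrist"); cv2.imwrite("pics/w4.png",c["image"]); np.save("pics/w4.npy",c,allow_pickle=True)
for n in("top","side"): np.save(f"pics/{n}4.npy",bot.camera(n),allow_pickle=True)
t=np.load("pics/top4.npy",allow_pickle=True).item()["image"][125:195,215:335]
s=np.load("pics/side4.npy",allow_pickle=True).item()["image"][130:230,180:330]
cv2.imwrite("pics/c4.png",np.vstack([cv2.resize(t,(515,300),interpolation=2),cv2.resize(s,(515,300),interpolation=2)]))
print(bot.current_tcp_pos(),bot.current_contact_force().round(1),bot.current_torque().round(2),bot.current_clock())
E
```

```text
gap 21.760180519386275 40.00083267688751 [-0.6 -0.5  4.1]
[-0.6  0.8 -4.3] [-0.01 -0.17 -0.01]
[594.80609965 155.1812707   75.06929058] [ 0.2 -0.9 -3.8] [-0.   -0.17  0.  ] 9.5417
```

View pics/w4.png

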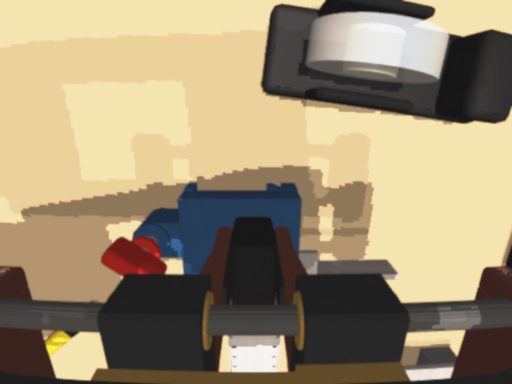

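View pics/c4.png

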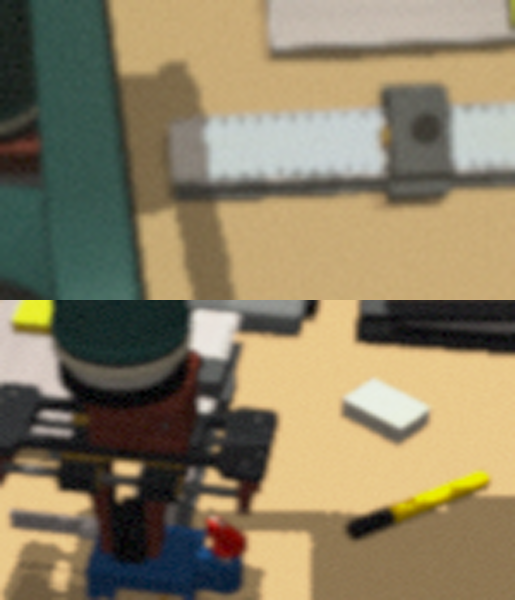

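```bash
python3 - <<'E'
from h import *
c=np.load("pics/w4.npy",allow_pickle=True).item(); g=c["image"]
t=np.array([594.81,155.18]);y=.048;ex=np.array([np.cos(y),np.sin(y)]);ey=np.array([-ex[1],ex[0]])
o=t-6*ex
print("pred top trailing corners",proj(c,[np.r_[o+sx*36*ex+28*ey,60.] for sx in(-1,1)]).round(1).tolist(),"under",proj(c,[np.r_[o+sx*36*ex+28*ey,26.] for sx in(-1,1)]).round(1).tolist())
h=cv2.cvtColor(g,cv2.COLOR_BGR2HSV)
for r in(200,210,220):
    b=np.where(masks(g[r:r+1,:])["blue"][0])[0]; b=b[b>170]; print(r,b.min(),b.max())
print([ (u,int(h[362,u,1]),int(h[362,u,2])) for u in list(range(224,240))+list(range(270,286))])
for x in (594.8,): 
  pass
L=lambda yy:600.75-.048*(yy-56.7)
print("pred rail edges",[ (yy,proj(c,[[L(yy)-20,yy-1,40],[L(yy)+20,yy+1,40]]).round(1).tolist()) for yy in(66,50,40)])
bot.hold(.3); print(bot.current_tcp_pos(),bot.current_ee_rot(),bot.current_contact_force().round(1))
E
```

```text
pred top trailing corners [[179.1, 196.7], [305.6, 196.7]] under [[190.5, 181.2], [297.2, 181.3]]
200 179 299
210 171 299
220 171 298
[(224, 70, 244), (225, 71, 244), (226, 70, 244), (227, 70, 244), (228, 60, 244), (229, 30, 242), (230, 20, 238), (231, 18, 232), (232, 11, 242), (233, 6, 244), (234, 6, 245), (235, 7, 245), (236, 7, 245), (237, 7, 244), (238, 7, 245), (239, 5, 244), (270, 5, 245), (271, 5, 245), (272, 6, 245), (273, 6, 244), (274, 6, 244), (275, 7, 244), (276, 10, 241), (277, 18, 233), (278, 23, 239), (279, 38, 243), (280, 63, 244), (281, 70, 244), (282, 70, 244), (283, 71, 244), (284, 71, 244), (285, 77, 243)]
pred rail edges [(66, [[227.7, 336.4], [280.7, 336.3]]), (50, [[228.3, 352.6], [280.0, 352.5]]), (40, [[228.6, 362.4], [279.6, 362.2]])]
[594.10484251 154.98319013  74.24113268] [ 3.14125044e+00 -4.55836308e-05  1.61874551e+00] [ 0.9  0.8 -3.6]
```

```bash
cat >> h.py <<'E'
O2=[np.pi,0,np.pi/2+.048]
def at(yc,z=73.8,dx=0.): return [600.75-.048*(yc-56.7)+6+dx,yc+.3,z]
def F(): return bot.current_contact_force().round(1),bot.current_torque().round(2)
E
python3 - <<'E'
from h import *
bot.line_to(at(155),O2,velocity=40); bot.line_to(at(112),O2,velocity=80)
bot.hold(.3); print(F(),bot.current_tcp_pos().round(1))
for y in range(110,73,-3):
    bot.line_to(at(y),O2,velocity=30); f,t=F(); print(y,f,t)
    if abs(f[1])>12 or abs(f[0])>15 or abs(f[2]+3.8)>15: print("stop"); break
print(bot.current_tcp_pos().round(1),bot.current_clock())
E
```

```text
(array([-0.4,  0.4, -3.1]), array([-0.  , -0.15,  0.  ])) [604.  112.7  73.8]
110 [ 0.1  0.3 -3.5] [-0.01 -0.11  0.  ]
107 [ 0.6 -0.3 -4. ] [ 0.01 -0.13  0.04]
104 [ 0.7 -0.5 -3.9] [-0.   -0.17 -0.06]
101 [ 1.  -0.4 -3. ] [ 0.02 -0.15  0.01]
98 [ 0.7 -0.7 -2.8] [-0.04 -0.15 -0.04]
95 [-1.   0.2 -3.4] [-0.03 -0.12  0.02]
92 [-0.7  0.4 -3.5] [ 0.   -0.14  0.04]
89 [ 0.1 -0.1 -3.4] [-0.02 -0.08  0.07]
86 [-0.1  0.6 -4. ] [-0.01 -0.11 -0.02]
83 [ 0.9 -0.5 -3.9] [-0.01 -0.12 -0.01]
80 [ 0.6 -0.1 -3.7] [ 0.02 -0.1   0.03]
77 [-0.6 -0.2 -2.9] [-0.03 -0.12 -0.06]
74 [-0.6 -0.7 -3.4] [-0.05 -0.17  0.  ]
[605.9  74.1  73.8] 14.4333
```

```bash
python3 - <<'E'
from h import *
for y in range(64,-2,-10):
    bot.line_to(at(y,73.5),O2,velocity=50); f,t=F(); print(y,f,t)
    if abs(f[1])>10 or abs(f[0])>15: print("stop"); break
else:
  y=-4.
  while y>-50:
    y-=1; bot.line_to(at(y,73.4),O2,velocity=15); f,t=F()
    if f[1]>2: print(y,f,t,bot.current_tcp_pos().round(2))
    if f[1]>10 or abs(f[0])>15: break
bot.hold(.3); print(y,F(),bot.current_tcp_pos().round(2),bot.current_finger_gap()*88,bot.current_clock())
E
```

```text
64 [-0.1 -0.2 -4.6] [-0.03 -0.16  0.02]
54 [ 1.1  0.4 -2.9] [-0.05 -0.17 -0.03]
44 [-0.  -0.2 -3.7] [ 0.06 -0.13  0.04]
34 [-0.8  0.1 -2.9] [-0.02 -0.15  0.01]
24 [-0.5  0.9 -3.3] [-0.   -0.18  0.01]
14 [-0.1  0.4 -3.9] [-0.03 -0.16  0.04]
4 [ 0.2  0.5 -3.7] [ 0.   -0.13  0.01]
-17.0 [1.1 4.1 1.5] [ 0.82 -0.09 -0.04] [610.27 -15.94  73.46]
-18.0 [-0.4  8.1  1.5] [ 1.45 -0.11  0.01] [610.31 -16.03  73.52]
-19.0 [-0.  11.2  3. ] [ 2.   -0.12  0.03] [610.32 -16.12  73.58]
-19.0 (array([ 0.1, 11.9,  3. ]), array([ 1.94, -0.12, -0.04])) [610.28 -16.11  73.56] 21.61122875204471 21.4333
```

```bash
python3 - <<'E'
from h import *
bot.line_to(at(-17.2,73.0),O2,velocity=20); bot.hold(.2); print(F(),bot.current_tcp_pos().round(2))
bot.set_gripper(0.45)
p=bot.current_tcp_pos()
bot.line_to([p[0],p[1],115],O2,velocity=120)
bot.line_to([p[0]-50,p[1]-30,210],O2,velocity=200)
bot.hold(.2)
c=bot.camera("wrist"); np.save("pics/w5.npy",c,allow_pickle=True); cv2.imwrite("pics/w5.png",cv2.resize(c["image"][110:310,130:380],None,fx=3,fy=3))
m=masks(c["image"])["red"]; m[:, :150]=0; m[290:]=0; mm,ce,s=big(m); print(ce,s)
w=plane(c,np.argwhere(mm)[:,::-1],93)[:,:2]; r=cv2.minAreaRect(w.astype(np.float32)); q=np.linalg.svd(w-w.mean(0))[2][0]
print(r,"bar rel",(np.arctan2(q[1],q[0])-.048+np.pi/2)%np.pi-np.pi/2,"pred",p[:2]-62*np.array([1,.048]),bot.current_clock())
E
```

```text
(array([-0.7,  7.4,  5.2]), array([ 0.98,  0.09, -0.04])) [610.3  -15.94  73.47]
[241.39189189 157.27477477] [226 147  32  27 444]
((550.54541015625, -16.22044563293457), (17.323074340820312, 30.796968460083008), 52.62797927856445) bar rel -0.5375861740842418 pred [548.26981357 -20.12754234] 23.8417
```

View pics/w5.png

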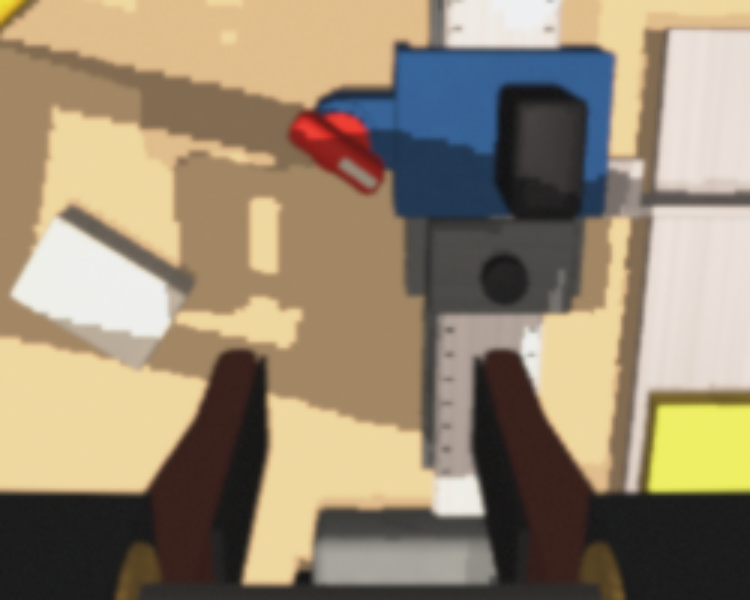

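```bash
python3 - <<'E'
from h import *
K=np.array([548.3,-20.1]); y0=2.59
bot.reach([*K,130],[np.pi,0,y0]); bot.line_to([*K,77],velocity=80); bot.hold(.15)
print(F(),bot.current_joints().round(2))
bot.set_gripper(0.0,25); print("gap",bot.current_finger_gap()*88,F())
K=K+[0,-.6]
for a in np.arange(.1,1.45,.1):
    bot.line_to([*K,77],[np.pi,0,y0-a],velocity=15); f,t=F(); print(round(a,2),f,t,(y0-bot.current_ee_rot()[2]).round(3))
    if abs(t[2])>2.5: break
    if abs(f[0])>3: K[0]+=.15*f[0]
bot.hold(.2); print(K,F(),bot.current_tcp_pos().round(1),bot.current_ee_rot().round(3),bot.current_finger_gap()*88,bot.current_clock())
E
```

```text
(array([ 0.1, -0.8, -0.7]), array([ 0.01, -0.14,  0.02])) [-0.16  0.48  1.78 -0.    0.88 -1.18]
gap 9.929226604128557 (array([0.1, 0.1, 1.6]), array([-0.03, -0.09,  0.03]))
0.1 [-1.   1.3  1.6] [ 0.25 -0.04 -0.01] 0.098
0.2 [-1.6  1.9  3.6] [ 0.35  0.06 -0.02] 0.196
0.3 [-3.3  3.2  4.1] [ 0.44  0.28 -0.1 ] 0.295
0.4 [-1.9  1.8  5.5] [ 0.52  0.34 -0.08] 0.395
0.5 [-3.7  2.7  5. ] [ 0.54  0.44 -0.07] 0.496
0.6 [-3.6  2.3  5.5] [ 0.57  0.51 -0.08] 0.595
0.7 [-3.6  3.7  5.4] [ 0.53  0.39 -0.11] 0.695
0.8 [-2.1  4.2  3.4] [ 0.71  0.23 -0.15] 0.796
0.9 [-2.8  4.5  4.6] [ 0.74  0.34 -0.06] 0.897
1.0 [-3.1  5.3  4.9] [ 0.81  0.39 -0.06] 0.997
1.1 [-3.1  4.6  4.4] [ 0.92  0.21 -0.07] 1.097
1.2 [-0.8  5.5  2.6] [ 0.98  0.13 -0.01] 1.197
1.3 [-0.4  5.6  3.1] [0.92 0.13 0.4 ] 1.296
1.4 [-1.2  4.3  3.3] [0.61 0.13 0.57] 1.394
[545.24 -20.7 ] (array([0.2, 3.9, 2.3]), array([ 0.58, -0.04,  0.56])) [545.7 -20.8  77.1] [ 3.141 -0.     1.193] 11.702564839551021 29.9667
```

```bash
python3 - <<'E'
from h import *
bot.set_gripper(0.0,60); bot.hold(.2); print(bot.current_finger_gap()*88,F())
bot.line_to([545.4,-20.7,77],[np.pi,0,2.59-1.5],velocity=15);bot.hold(.2); print(bot.current_finger_gap()*88,F(),bot.current_tcp_pos().round(1),bot.current_ee_rot()[2],bot.current_clock())
E
```

```text
10.63620456969244 (array([1.6, 4.4, 1.3]), array([ 0.63, -0.34,  1.02]))
11.728216633387003 (array([1.2, 4. , 2. ]), array([ 0.79, -0.35,  1.53])) [545.7 -20.7  77.1] 1.0919706687709545 30.8333
```

```bash
python3 - <<'E'
from h import *
bot.set_gripper(0.4); bot.hold(.2)
bot.line_to([545.4,-20.7,130],velocity=120)
bot.reach([560,-46,210],O2); bot.hold(.3)
c=bot.camera("wrist"); cv2.imwrite("pics/w6.png",cv2.resize(c["image"][110:310,130:380],None,fx=3,fy=3))
print(F(),bot.current_clock())
E
```

```text
(array([ 0.9, -1. , -0. ]), array([-0.03, -0.13,  0.03])) 33.1417
```

View pics/w6.png

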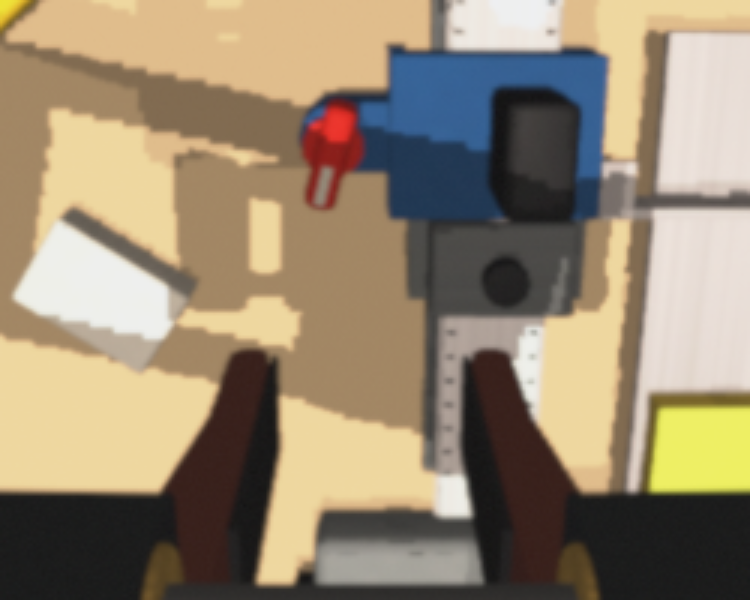

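```bash
python3 - <<'E'
from h import *
K=[545.8,-20.5]; y0=1.39
bot.reach([*K,130],[np.pi,0,y0]); bot.line_to([*K,77],velocity=80)
bot.set_gripper(0.0,60); bot.hold(.2); print("gap",bot.current_finger_gap()*88,F())
for a in np.arange(.04,.45,.04):
    bot.line_to([K[0],K[1]-.4,77],[np.pi,0,y0-a],velocity=15); bot.hold(.1); f,t=F(); print(round(a,2),f,t,bot.current_finger_gap()*88)
    if abs(t[2])>2.2: break
print(bot.current_clock())
E
```

```text
gap 9.625770433691994 (array([-0.7,  0.9,  5. ]), array([-0.03,  0.16,  0.05]))
0.04 [-1.1  0.6  4.9] [0.28 0.1  0.  ] 9.519509121304846
0.08 [-1.1  1.4  5. ] [0.26 0.13 0.25] 9.821226873164694
0.12 [-0.8  1.2  5. ] [0.38 0.2  0.95] 10.01364646236185
0.16 [-1.   2.2  5.2] [0.39 0.14 1.25] 10.450431286191089
0.2 [-0.8  2.9  5.7] [0.44 0.18 1.43] 10.512294235791764
0.24 [-1.7  0.5  6.4] [-0.03  0.3   1.22] 11.142924633515179
0.28 [-2.4  0.7  5.3] [0.05 0.25 1.4 ] 11.749257267324259
0.32 [-1.3  0.6  6.5] [0.14 0.27 1.6 ] 11.863825507302785
0.36 [-1.4  0.6  5.1] [0.17 0.22 1.86] 12.809371785496795
0.4 [-2.8 -2.5  6.3] [-0.58  0.41  1.38] 14.387108599045932
0.44 [-3.2 -2.3  6.4] [-0.48  0.37  1.53] 14.682113577104356
38.95
```

```bash
python3 - <<'E'
from h import *
K=[545.8,-20.9]
bot.line_to([*K,77],[np.pi,0,1.39-.18],velocity=15); bot.hold(.2); print(bot.current_finger_gap()*88,F())
bot.set_gripper(0.4); bot.hold(.3); bot.line_to([*K,140],velocity=120)
bot.reach([560,-46,210],O2); bot.hold(.3)
c=bot.camera("wrist"); g=cv2.resize(c["image"][110:310,130:380],None,fx=3,fy=3); old=cv2.imread("pics/w6.png")
m=masks(c["image"])["red"]; m[:, :150]=0; m[290:]=0; mm,ce,s=big(m); print(ce,s)
w=plane(c,np.argwhere(mm)[:,::-1],93)[:,:2]; print(cv2.minAreaRect(w.astype(np.float32)))
print("diff to w6, guide/stop area and knob",cv2.absdiff(g,old)[30:320,385:620].mean(),cv2.absdiff(g,old)[90:220,290:380].mean())
def edge(im): return [int(np.argmax(np.abs(np.diff(im[195:240,u,0].astype(int)))))+195 for u in(450,460,470,480)]
print(edge(g),edge(old),edge(cv2.imread("pics/w5.png")),bot.current_clock())
E
```

```text
10.480608866438104 (array([-2.3, -1.4,  5.6]), array([-0.11,  0.24,  0.65]))
[240.69733656 158.27360775] [231 143  20  37 413]
((547.1265869140625, -18.074249267578125), (16.77581214904785, 32.30143356323242), 2.6164679527282715)
diff to w6, guide/stop area and knob 1.9851406211787723 2.5091168091168092
[217, 217, 217, 219] [217, 217, 217, 217] [214, 214, 215, 214] 41.975
```

```bash
python3 -c "
from cell import bot
print(bot.job_done())"
```

```text
the job is handed in; nothing more can be done
None
```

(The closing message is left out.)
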